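# Scoop two specimen capsules into the carrier

### The arm

A 6-joint arm with a two-finger parallel gripper is mounted at the origin on the work surface. World frame = base frame: x ahead of the robot, y to its left, z up, the work surface at z = 0. Lengths are in m, angles in rad, forces in N, time in s.
With the tool pointing down it reaches from about 0.3 to 0.875 m from the base axis. Payload 6.4 kg.
Tool frame: the origin (TCP) lies on the centre line of the jaws, within the pads' length; the fingertips stand 25 mm ahead of it and the grasp point (between the pads) lies 6 mm ahead of it; z points along the fingers, y is the line along which they close (so a half turn about z gives the same grasp; the last joint's range is limited). The gripper opens to 85 mm and grips with 20 to 120 N. Pads are 22 mm wide; open, the fingers measure 114 mm over their backs; the gripper's body (76 mm by 85 mm) begins 54 mm behind the grasp point. The pads swing forward as they close: fully open they stand 13 mm farther back than shut.
Start: joints at [-0.206, 0.181, 1.607, -0, 1.354, -0.206], TCP at [0.575, 0, 0.236] pointing down, gripper open.
Joint ranges: [-2.99, 2.99], [-0.89, 2.07], [0.3, 2.58], [-1.14, 4.28], [0, 2.63], [-3.12, 3.12]. Speed limits (rad/s): [2.57, 2.57, 3.01, 3.14, 3.14, 3.14].

### API

Orientations are given as a unit quaternion [w, x, y, z].
In Python, from bench import get_obs, camera, hand_in, spot_in gives the robot as it stands.
- The arm moves only by the shell command python3 -m jog 'ROWS'. ROWS is JSON, one flat list of numbers, 7 for each row, row after row: the shift along the tool's x, y, z in m, then the turn, a rotation vector about the tool's x, y, z in rad, then the closure, from 0 (fully open) to 1 (shut). A call has 1 to 20 rows; each row is the pose to reach, as a shift and turn from the pose commanded when the call began, along the tool's axes at that moment; what a row does not reach only later rows make up. A row lasts 1/8 s, in which the tool goes at most 62.5 mm and 10.7 degrees, less where a joint would pass 70% of its speed; a pose out of reach is approached as far as the arm can. A call with a gripper value outside its range is refused whole. The fingers move at their own pace and stop on an object; the grip force is fixed at half the most. Time passes only in rows, so rows that repeat a pose let the fingers close. It gives the time, the measured TCP pose, the force, the opening and the grip force at its end, in the units of the state.
- get_obs(): the state, without advancing time (a new reading comes with each control period).
- camera(name): name is "scene" or "side" or "wrist"; returns a dict with "frame" (384x512x3 uint8, red, green, blue), "mtx" (3x3 intrinsics, pixels), "extrinsics" (4x4, takes a point from camera to world coordinates). Camera axes: x right, y up, looking along -z (the intrinsics and any distortion apply to the point x, -y, -z); pixel columns grow to the right and rows downward; lengths in m; the calibration is good to about 2 mm. The wrist camera is an equidistant fisheye: a pixel r from the principal point sees the ray r / f radians off the axis. A picture is of the moment at which its call begins. There is no depth.
- hand_in(): hands the job in; it is judged then, once.
Trained networks look in a picture, given as the dict that the camera call returned (one of the last four; its "shot" number tells which), for a name from the list of things; names that differ only in an ending like _2 or _b are one class to them, and where a whole thing is asked for, a point or a joint stands for the part that bears it (a point fixed in the world has none). Each returns a list of dicts, best first, with "confidence" (0 to 1); they miss things now and then, are a little off and sometimes report something else, mostly with a low value. They report only what shows in the picture. A call takes as long as a camera call. They do not tell look-alikes from the thing itself.
- spot_in(picture, name): "xyz" ([x, y, z] in m, in world coordinates, good to about 4 mm: the middle of the surface that is visible of it).
The state is a dict: "time_s": time; "q": joint angles; "dq": joint speeds; "joint_efforts": joint torques, N m; "eef_pos": TCP position; "eef_rot": TCP orientation; "wrist_force": force on the tool from outside, world axes, zero at the start; "torque": the same for the moment, N m; "opening": opening from 0.0 (shut) to 1.0 (fully open); "grasp_force": force on a finger pad.
Only numpy, scipy, OpenCV 4.12 (cv2) and the standard library are available. Lean on these libraries where they do the work, as an engineer would, in place of code of your own. Each camera call takes 0.05 s, during which the arm holds its last target. There are 200 camera calls.

### The job

With the scoop from its stand, move two of the three specimen capsules from the steel tray into the blue carrier, one at a time, and leave the third in the tray; then lay the scoop back home on its stand. The capsules must not be touched by the gripper, nor dropped into the carrier from high up: lower the scoop's nose to the carrier and tip them out. Leave the bottles and the other things on the bench alone.

Things in the scene. Friction and masses are not known exactly. Their poses are not given: they have to be found in the camera images.
- scoop_grip (a point): Single-capsule scoop, 160 g: aluminium pan in front, orange straight handle behind and above. This point: middle of the handle, 78 mm above the pan's underside; x points from handle to nose, z up when the pan is level. The handle is a bar 14 mm wide, 24 mm tall, reaching 73 mm behind and 67 mm ahead of this point; on the stand it lies level, free on both sides here.
- scoop_pocket (a point): Axes as scoop_grip. Centre of a capsule lying crosswise in the pocket: 113.5 mm ahead of and 61.5 mm below scoop_grip, 16.5 mm above the pan's underside. Pan 52 mm wide, no side walls: the capsule overhangs 9 mm at each end. Within 10 degrees of level it stays; tipped nose down it rolls out over the lip somewhere between 15 and 40 degrees.
- scoop: The scoop's body; axes as scoop_grip; origin at the pan's underside, 1.5 mm ahead of the pocket point. Along x from the origin: front edge of the lip at +17.5 mm (lip 10 mm long, 3.5 mm thick), pocket floor 1.5 mm thick, front of the upright back wall (26 mm tall, 4 mm thick) at -18 mm; from it a strut 16 mm wide slopes up and back to the handle.
- stand_rest (a point): White scoop stand, fixed: where scoop_grip lies when the scoop is home, 84 mm above the bench; axes as scoop_grip's. Base plate 235 x 80 mm, 6 mm thick, on which the pan rests; a post 48 to 62 mm behind this point carries the handle's underside in an open fork 21 mm wide, wider above, its cheeks up to 90 mm above the bench.
- tray_floor (a point): Steel tray, fixed to the bench: centre of its inner floor, 6 mm above the bench. Inner size 170 mm along x by 100 mm along y; x points from the low end to the far end. Walls 6 mm thick, tops 44 mm above the bench, but the end at -x only 22 mm, so that the scoop's handle passes over it. Flat floor. A push of 3 to 12 N against the packed row carries the nearest capsule into the pocket if the lip slides on the floor.
- carrier_floor (a point): Blue open transport carrier with grey lining, fixed to the bench: centre of its inner floor, 5 mm above the bench. Inner size 130 mm along x by 116 mm along y; walls 5 mm thick, tops 50 mm above the bench all round.
- capsule0_center (a point): One of three alike sealed specimen capsules, amber with white cap: a round-ended cylinder 30 mm in diameter, 70 mm long along its own y, about 50 g, slippery and rolling easily. This point is its centre, 15 mm above the tray floor. They lie crosswise in a row, 26 to 46 mm between centres; pushed along x they roll and pack against the far wall, and the nearest then rides up over the scoop's lip into its pocket.
- capsule0: The same capsule as a body; origin on its surface, 15 mm off its centre line.
- capsule1_center (a point): One of three alike sealed specimen capsules, amber with white cap: a round-ended cylinder 30 mm in diameter, 70 mm long along its own y, about 50 g, slippery and rolling easily. This point is its centre, 15 mm above the tray floor. They lie crosswise in a row, 26 to 46 mm between centres; pushed along x they roll and pack against the far wall, and the nearest then rides up over the scoop's lip into its pocket.
- capsule1: The same capsule as a body; origin on its surface, 15 mm off its centre line.
- capsule2_center (a point): One of three alike sealed specimen capsules, amber with white cap: a round-ended cylinder 30 mm in diameter, 70 mm long along its own y, about 50 g, slippery and rolling easily. This point is its centre, 15 mm above the tray floor. They lie crosswise in a row, 26 to 46 mm between centres; pushed along x they roll and pack against the far wall, and the nearest then rides up over the scoop's lip into its pocket.
- capsule2: The same capsule as a body; origin on its surface, 15 mm off its centre line.
- reagent_bottle: Bystander, loose: white bottle with red cap, 62 mm across, 165 mm tall; origin under its centre. Leave it alone.
- stain_bottle: Bystander, loose: amber bottle with black cap, 54 mm across, 125 mm tall; origin under its centre. Leave it alone.
- gel_bottle: Bystander, loose: white bottle with white cap, 60 mm across, 150 mm tall; origin under its centre. Leave it alone.
- specimen_pot: Bystander, loose: clear pot with yellow cap, 64 mm across, 70 mm tall; origin under its centre. Leave it alone.
- slide_box: Bystander, loose: green slide box, 95 x 75 x 24 mm; origin under its centre. Leave it alone.
- timer: Bystander, loose: white bench timer, 65 x 65 x 22 mm; origin under its centre. Leave it alone.
Not all that is in view belongs to the job. Leave any yellow look-alike of the part that bears tray_floor alone.

How it is judged:
On the way, in this order (a step that is already met when the one before it is completed fails the run):
1. a capsule is lifted out of the tray in the scoop's pocket (((distance between capsule0_center and scoop_pocket below 0.02 m and height (world z) of capsule0_center above 0.06 m) or (distance between capsule1_center and scoop_pocket below 0.02 m and height (world z) of capsule1_center above 0.06 m) or (distance between capsule2_center and scoop_pocket below 0.02 m and height (world z) of capsule2_center above 0.06 m))), for 0.2 s.
2. one capsule lies in the carrier, out of the scoop, the other two still in the tray (((x of capsule0_center in the frame of carrier_floor between -0.065 and 0.065 m and y of capsule0_center in the frame of carrier_floor between -0.058 and 0.058 m and z of capsule0_center in the frame of carrier_floor between 0.005 and 0.05 m and linear speed of capsule0 below 0.05 m/s and distance between capsule0_center and scoop_pocket above 0.03 m and x of capsule1_center in the frame of tray_floor between -0.085 and 0.085 m and y of capsule1_center in the frame of tray_floor between -0.05 and 0.05 m and z of capsule1_center in the frame of tray_floor between 0.005 and 0.035 m and x of capsule2_center in the frame of tray_floor between -0.085 and 0.085 m and y of capsule2_center in the frame of tray_floor between -0.05 and 0.05 m and z of capsule2_center in the frame of tray_floor between 0.005 and 0.035 m) or (x of capsule1_center in the frame of carrier_floor between -0.065 and 0.065 m and y of capsule1_center in the frame of carrier_floor between -0.058 and 0.058 m and z of capsule1_center in the frame of carrier_floor between 0.005 and 0.05 m and linear speed of capsule1 below 0.05 m/s and distance between capsule1_center and scoop_pocket above 0.03 m and x of capsule0_center in the frame of tray_floor between -0.085 and 0.085 m and y of capsule0_center in the frame of tray_floor between -0.05 and 0.05 m and z of capsule0_center in the frame of tray_floor between 0.005 and 0.035 m and x of capsule2_center in the frame of tray_floor between -0.085 and 0.085 m and y of capsule2_center in the frame of tray_floor between -0.05 and 0.05 m and z of capsule2_center in the frame of tray_floor between 0.005 and 0.035 m) or (x of capsule2_center in the frame of carrier_floor between -0.065 and 0.065 m and y of capsule2_center in the frame of carrier_floor between -0.058 and 0.058 m and z of capsule2_center in the frame of carrier_floor between 0.005 and 0.05 m and linear speed of capsule2 below 0.05 m/s and distance between capsule2_center and scoop_pocket above 0.03 m and x of capsule0_center in the frame of tray_floor between -0.085 and 0.085 m and y of capsule0_center in the frame of tray_floor between -0.05 and 0.05 m and z of capsule0_center in the frame of tray_floor between 0.005 and 0.035 m and x of capsule1_center in the frame of tray_floor between -0.085 and 0.085 m and y of capsule1_center in the frame of tray_floor between -0.05 and 0.05 m and z of capsule1_center in the frame of tray_floor between 0.005 and 0.035 m))), for 0.2 s.
3. a second capsule is lifted in the scoop's pocket (((distance between capsule0_center and scoop_pocket below 0.02 m and height (world z) of capsule0_center above 0.06 m) or (distance between capsule1_center and scoop_pocket below 0.02 m and height (world z) of capsule1_center above 0.06 m) or (distance between capsule2_center and scoop_pocket below 0.02 m and height (world z) of capsule2_center above 0.06 m))), for 0.2 s.
4. two capsules lie in the carrier, out of the scoop, the third still in the tray (((x of capsule0_center in the frame of tray_floor between -0.085 and 0.085 m and y of capsule0_center in the frame of tray_floor between -0.05 and 0.05 m and z of capsule0_center in the frame of tray_floor between 0.005 and 0.035 m and x of capsule1_center in the frame of carrier_floor between -0.065 and 0.065 m and y of capsule1_center in the frame of carrier_floor between -0.058 and 0.058 m and z of capsule1_center in the frame of carrier_floor between 0.005 and 0.05 m and linear speed of each of capsule1, capsule2 below 0.05 m/s and distance between each of capsule1_center, capsule2_center and scoop_pocket above 0.03 m and x of capsule2_center in the frame of carrier_floor between -0.065 and 0.065 m and y of capsule2_center in the frame of carrier_floor between -0.058 and 0.058 m and z of capsule2_center in the frame of carrier_floor between 0.005 and 0.05 m) or (x of capsule1_center in the frame of tray_floor between -0.085 and 0.085 m and y of capsule1_center in the frame of tray_floor between -0.05 and 0.05 m and z of capsule1_center in the frame of tray_floor between 0.005 and 0.035 m and x of capsule0_center in the frame of carrier_floor between -0.065 and 0.065 m and y of capsule0_center in the frame of carrier_floor between -0.058 and 0.058 m and z of capsule0_center in the frame of carrier_floor between 0.005 and 0.05 m and linear speed of each of capsule0, capsule2 below 0.05 m/s and distance between each of capsule0_center, capsule2_center and scoop_pocket above 0.03 m and x of capsule2_center in the frame of carrier_floor between -0.065 and 0.065 m and y of capsule2_center in the frame of carrier_floor between -0.058 and 0.058 m and z of capsule2_center in the frame of carrier_floor between 0.005 and 0.05 m) or (x of capsule2_center in the frame of tray_floor between -0.085 and 0.085 m and y of capsule2_center in the frame of tray_floor between -0.05 and 0.05 m and z of capsule2_center in the frame of tray_floor between 0.005 and 0.035 m and x of capsule0_center in the frame of carrier_floor between -0.065 and 0.065 m and y of capsule0_center in the frame of carrier_floor between -0.058 and 0.058 m and z of capsule0_center in the frame of carrier_floor between 0.005 and 0.05 m and linear speed of each of capsule0, capsule1 below 0.05 m/s and distance between each of capsule0_center, capsule1_center and scoop_pocket above 0.03 m and x of capsule1_center in the frame of carrier_floor between -0.065 and 0.065 m and y of capsule1_center in the frame of carrier_floor between -0.058 and 0.058 m and z of capsule1_center in the frame of carrier_floor between 0.005 and 0.05 m))), for 0.2 s.
At the end, for the whole second after the job is handed in: Two capsules lie inside the carrier at rest (out of the scoop, centres within its walls and under 50 mm above its floor), the third lies inside the tray, and the scoop rests upright on its stand, handle middle within 25 mm of its home point and tilted under 0.1 rad (((x of capsule0_center in the frame of tray_floor between -0.085 and 0.085 m and y of capsule0_center in the frame of tray_floor between -0.05 and 0.05 m and z of capsule0_center in the frame of tray_floor between 0.005 and 0.035 m and x of capsule1_center in the frame of carrier_floor between -0.065 and 0.065 m and y of capsule1_center in the frame of carrier_floor between -0.058 and 0.058 m and z of capsule1_center in the frame of carrier_floor between 0.005 and 0.05 m and linear speed of each of capsule1, capsule2 below 0.05 m/s and distance between each of capsule1_center, capsule2_center and scoop_pocket above 0.03 m and x of capsule2_center in the frame of carrier_floor between -0.065 and 0.065 m and y of capsule2_center in the frame of carrier_floor between -0.058 and 0.058 m and z of capsule2_center in the frame of carrier_floor between 0.005 and 0.05 m) or (x of capsule1_center in the frame of tray_floor between -0.085 and 0.085 m and y of capsule1_center in the frame of tray_floor between -0.05 and 0.05 m and z of capsule1_center in the frame of tray_floor between 0.005 and 0.035 m and x of capsule0_center in the frame of carrier_floor between -0.065 and 0.065 m and y of capsule0_center in the frame of carrier_floor between -0.058 and 0.058 m and z of capsule0_center in the frame of carrier_floor between 0.005 and 0.05 m and linear speed of each of capsule0, capsule2 below 0.05 m/s and distance between each of capsule0_center, capsule2_center and scoop_pocket above 0.03 m and x of capsule2_center in the frame of carrier_floor between -0.065 and 0.065 m and y of capsule2_center in the frame of carrier_floor between -0.058 and 0.058 m and z of capsule2_center in the frame of carrier_floor between 0.005 and 0.05 m) or (x of capsule2_center in the frame of tray_floor between -0.085 and 0.085 m and y of capsule2_center in the frame of tray_floor between -0.05 and 0.05 m and z of capsule2_center in the frame of tray_floor between 0.005 and 0.035 m and x of capsule0_center in the frame of carrier_floor between -0.065 and 0.065 m and y of capsule0_center in the frame of carrier_floor between -0.058 and 0.058 m and z of capsule0_center in the frame of carrier_floor between 0.005 and 0.05 m and linear speed of each of capsule0, capsule1 below 0.05 m/s and distance between each of capsule0_center, capsule1_center and scoop_pocket above 0.03 m and x of capsule1_center in the frame of carrier_floor between -0.065 and 0.065 m and y of capsule1_center in the frame of carrier_floor between -0.058 and 0.058 m and z of capsule1_center in the frame of carrier_floor between 0.005 and 0.05 m)) and distance between scoop_grip and stand_rest below 0.025 m and angle between scoop_grip's own z axis and vertical below 0.1 rad and linear speed of scoop below 0.03 m/s); the robot touches nothing.
It fails at once if the gripper or arm touches a capsule (contact force between any of the fingers, the arm and capsule0 above 0.5 N or contact force between any of the fingers, the arm and capsule1 above 0.5 N or contact force between any of the fingers, the arm and capsule2 above 0.5 N).
It fails at once if a capsule is dropped from high up or flung (faster than 1.4 m/s, a fall of 100 mm) (linear speed of any of capsule0, capsule1, capsule2 above 1.4 m/s).
It fails at once if a bystander is moved more than 30 mm (distance of any of reagent_bottle, stain_bottle, gel_bottle, specimen_pot, slide_box, timer from where it was at the start of the episode above 0.03 m).
It also fails if it takes over 72 s, if anything falls off the work surface, if the arm or the gripper's body presses on something with over 40 N, if the wrist force passes 120 N, or if a joint passes its speed limit or range.

## Working session

There is one attempt and no reset: what is moved stays moved. The work goes in short steps, Python scripts to look and compute and a shell command to move; the robot and the scene stay as the last step left them, time stands still between calls to the robot, and variables do not carry over. Pictures are saved under pics/ and viewed, at most 10 in all, crops included, and the job is handed in when it is done.

```bash
mkdir -p pics; ls
cat > h.py <<'E'
import numpy as np, cv2
from scipy.spatial.transform import Rotation as R
from bench import get_obs, camera, spot_in
def rot(q): return R.from_quat([q[1],q[2],q[3],q[0]])
def proj(c,p):
    E=np.linalg.inv(c["extrinsics"]);v=E[:3,:3]@np.array(p)+E[:3,3];v=np.array([v[0],-v[1],-v[2]])
    u=c["mtx"]@(v/v[2]);return u[:2]
def ray(c,u,z):
    d=np.linalg.inv(c["mtx"])@np.array([u[0],u[1],1.]);d=np.array([d[0],-d[1],-d[2]])
    E=c["extrinsics"];d=E[:3,:3]@d;o=E[:3,3];return o+d*(z-o[2])/d[2]
E
python3 - <<'E'
from h import *
o=get_obs();print(o)
for n in("scene","side"):
    c=camera(n);cv2.imwrite(f"pics/{n}0.png",c["frame"][:,:,::-1])
    print(n,c["extrinsics"].round(3).tolist(),c["mtx"].round(1).tolist(),[k for k in c])
    for k in ("scoop","scoop_grip","scoop_pocket","stand_rest","tray_floor","carrier_floor","capsule0","reagent_bottle","stain_bottle","gel_bottle","specimen_pot","slide_box","timer"):
        try:
            for d in spot_in(c,k)[:5]: print(n,k,np.round(d["xyz"],3),round(d["confidence"],2),proj(c,d["xyz"]).round())
        except Exception as e: print(k,e)
E
```

```text
pics
{'time_s': 0.0, 'q': array([-2.06285424e-01,  1.81554451e-01,  1.60802032e+00,  2.44537685e-05,
        1.35381062e+00, -2.06304399e-01]), 'dq': array([-5.06258790e-04,  1.46073636e-03,  3.35286643e-05,  5.98456208e-04,
        1.12866204e-03, -9.09945322e-04]), 'joint_efforts': array([ 3.41415571e-04, -4.44869328e+01, -3.51340663e+01, -2.51131587e-04,
        9.11703974e-03,  3.43231875e-05]), 'eef_pos': array([5.74446935e-01, 1.49283144e-04, 2.35270665e-01]), 'eef_rot': array([-7.56753511e-04,  7.07101657e-01,  7.07111337e-01, -4.80568278e-04]), 'wrist_force': array([-0.29672564, -0.24375332,  0.23241847]), 'torque': array([-0.01326818,  0.03425463, -0.031708  ]), 'grasp_force': 0.0, 'opening': 1.004981571240045}
scene [[0.344, -0.644, 0.684, 1.188], [0.939, 0.23, -0.256, -0.214], [0.007, 0.73, 0.684, 0.762], [0.0, 0.0, 0.0, 1.0]] [[379.2, 0.0, 256.3], [0.0, 379.2, 186.1], [0.0, 0.0, 1.0]] ['frame', 'mtx', 'extrinsics', 'shot']
scene scoop [0.567 0.264 0.069] 0.8 [342. 185.]
scene scoop_grip [0.572 0.263 0.069] 0.75 [342. 186.]
scene scoop_grip [0.634 0.004 0.019] 0.49 [260. 2
[... 1721 characters left out ...]
loor [ 0.607 -0.253  0.021] 0.61 [346. 234.]
side carrier_floor [0.524 0.257 0.079] 0.59 [220. 152.]
side capsule0 [ 0.607 -0.004  0.032] 0.65 [287. 189.]
side capsule0 [0.645 0.01  0.03 ] 0.5 [292. 183.]
side reagent_bottle [0.758 0.161 0.069] 0.75 [285. 142.]
side reagent_bottle [0.407 0.097 0.024] 0.72 [222. 202.]
side reagent_bottle [0.526 0.258 0.086] 0.65 [220. 150.]
side stain_bottle [ 0.75  -0.116  0.068] 0.84 [343. 180.]
side gel_bottle [ 0.754 -0.198  0.079] 0.66 [365. 190.]
side gel_bottle [0.754 0.16  0.067] 0.55 [285. 143.]
side specimen_pot [0.763 0.046 0.044] 0.74 [308. 161.]
side slide_box [ 0.404 -0.154  0.024] 0.89 [274. 248.]
side timer [0.408 0.098 0.028] 0.65 [222. 200.]
```

View pics/scene0.png

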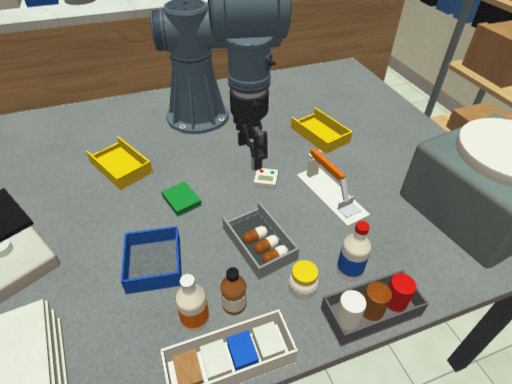

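View pics/side0.png

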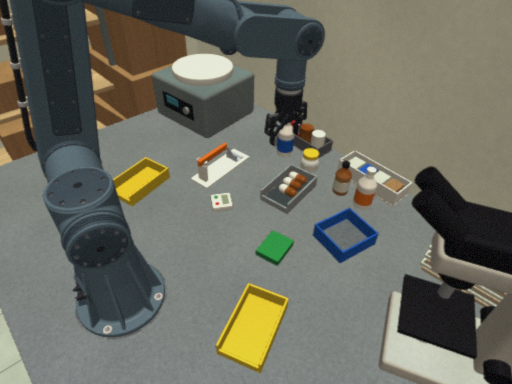

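The steel tray is the grey one at scene (260,240) and side (288,188), with three amber/white capsules. The look-alikes are yellow trays at scene (322,130) and (120,162), and side (253,325) and (140,180). The scoop with its orange handle on the white stand is at scene (330,185). The blue carrier is at (152,260). Next is one close composite to pick corners.

Run:
```python
from h import *
s=cv2.imread("pics/scene0.png");d=cv2.imread("pics/side0.png")
def crop(im,x,y):
    k=cv2.resize(im[y:y+75,x:x+100],None,fx=4,fy=4,interpolation=cv2.INTER_CUBIC)
    for i in range(0,100,10):
        cv2.line(k,(i*4,0),(i*4,5),(0,255,0),1);cv2.putText(k,str(x+i),(i*4,14),0,.35,(0,255,0),1)
    for i in range(0,75,10):
        cv2.line(k,(0,i*4),(5,i*4),(0,255,0),1);cv2.putText(k,str(y+i),(6,i*4+4),0,.35,(0,255,0),1)
    return k
a=np.vstack([np.hstack([crop(s,210,203),crop(s,285,150)]),np.hstack([crop(s,105,222),crop(d,170,135)])])
cv2.imwrite("pics/comp.png",a)
```

```text
(no output)
```

View pics/comp.png

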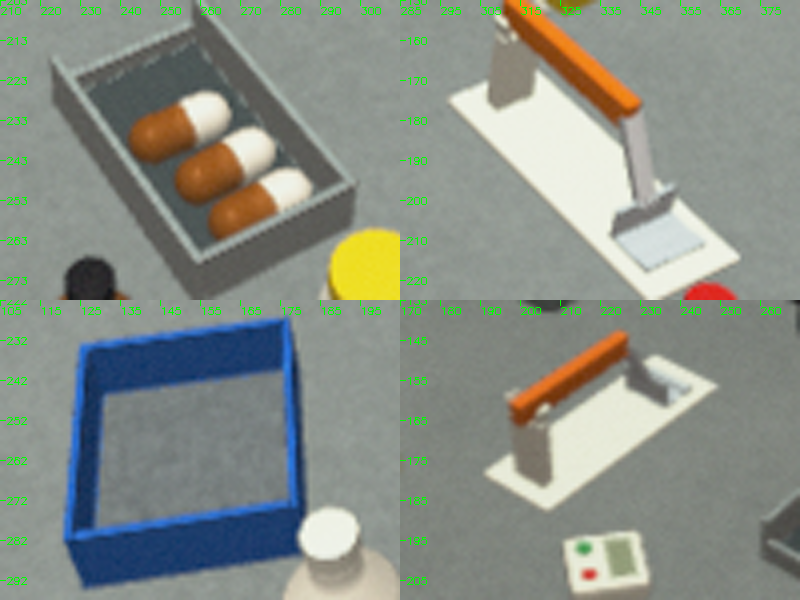

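Composite, in scene pixels: tray rim corners are about (223.5,218), (259.8,269) and (298.5,248.7). Carrier rim corners are (125.5,233.3), (177.5,227), (180.8,272.5) and (121.8,282). Stand plate corners are (297,174.8) and (370,214.3), and all four show in the side view. The capsules sit roughly mid to far in the tray.

Run:
```python
from h import *
from scipy.optimize import least_squares
S=camera("scene");D=camera("side")
def fit(obs,L,W,z,x0):
    # obs: (cam,pix,sx,sy)
    def f(p):
        c,s=np.cos(p[2]),np.sin(p[2]);r=[]
        for cam,u,sx,sy in obs:
            a,b=sx*L/2,sy*W/2
            r+=list(proj(cam,[p[0]+c*a-s*b,p[1]+s*a+c*b,z])-u)
        return r
    q=least_squares(f,x0);print(q.x.round(4),np.round(q.fun,1))
print("tray");fit([(S,(223.5,218),-1,-1),(S,(259.8,269),1,-1),(S,(298.5,248.7),1,1)],.182,.112,.044,[.64,.0,.2])
print("carrier")
for L,W in((.14,.126),(.126,.14)):fit([(S,(125.5,233.3),-1,-1),(S,(177.5,227),-1,1),(S,(180.8,272.5),1,1),(S,(121.8,282),1,-1)],L,W,.05,[.6,-.25,0])
print("stand");fit([(S,(297,174.8),-1,-1),(S,(370,214.3),1,1),(D,(191.5,178.3),-1,1),(D,(206.8,187),-1,-1),(D,(249.3,156.3),1,-1),(D,(234.3,148.8),1,1)],.235,.08,.006,[.55,.26,.2])
# orange handle segmentation, both cams
for c,n in((S,"s"),(D,"d")):
    h=cv2.cvtColor(c["frame"],cv2.COLOR_RGB2HSV);m=((h[...,0]<14)&(h[...,1]>200)&(h[...,2]>150)).astype(np.uint8)
    N,l,st,ce=cv2.connectedComponentsWithStats(m)
    for i in range(1,N):
        if st[i,4]>25: print(n,st[i],ce[i].round(1))
for u in((249,233),(266,240),(275,254)):print(ray(S,u,.028).round(3))
```

```text
tray
[0.6291 0.0058 0.1855] [-1.1 -0.8 -0.5  0.2  1.5  0.2]
carrier
[ 0.6047 -0.2515 -0.1566] [-0.3 -0.2  0.4 -1.3  0.   0.6 -0.1  0.5]
[ 0.6056 -0.2514 -0.1739] [-2.9  2.2  4.   1.   2.7 -1.7 -3.6 -1.8]
stand
[0.5322 0.2618 0.1742] [-0.4 -0.7  0.2 -0.  -0.5 -0.5  0.4  0.3  0.7 -0.1 -0.1 -0.5]
s [356 221  13  10  95] [362.4 225.9]
s [391 274  25  21 376] [403.2 283.7]
s [383 287   9  16  83] [386.9 295.1]
d [199 144  27  18  78] [211.7 152.6]
[ 0.609 -0.015  0.028]
[0.644 0.017 0.028]
[0.691 0.022 0.028]
```

```bash
cat >> h.py <<'E'
def rel(p,yaw,pitch=0):
    """row for TCP target: tool x = scoop x heading yaw, nose-down pitch (deg)"""
    o=get_obs();Rc=rot(o["eef_rot"])
    M=R.from_euler("z",yaw)*R.from_euler("y",pitch,degrees=True)*R.from_matrix(np.diag([1,-1,-1.]))
    s=Rc.inv().apply(np.array(p)-o["eef_pos"]);t=(Rc.inv()*M).as_rotvec()
    print("rel",s.round(4),t.round(4),"deg",np.degrees(np.linalg.norm(t)).round(1));return s,t
def fray(c,u,z):
    K=c["mtx"];a=np.array([(u[0]-K[0,2])/K[0,0],(u[1]-K[1,2])/K[1,1]]);r=np.hypot(*a)
    d=np.array([a[0]/r*np.sin(r),-a[1]/r*np.sin(r),-np.cos(r)]);E=c["extrinsics"];d=E[:3,:3]@d;o=E[:3,3];return o+d*(z-o[2])/d[2]
def fproj(c,p):
    E=np.linalg.inv(c["extrinsics"]);v=E[:3,:3]@np.array(p)+E[:3,3];v=np.array([v[0],-v[1],-v[2]])
    t=np.arctan2(np.hypot(v[0],v[1]),v[2]);n=v[:2]/np.hypot(v[0],v[1]);K=c["mtx"]
    return np.array([K[0,0]*t*n[0]+K[0,2],K[1,1]*t*n[1]+K[1,2]])
E
python3 - <<'E'
from h import *
S=camera("scene");D=camera("side")
for c,u in((S,(344.5,176)),(S,(311,150.5)),(D,(226.8,143.8)),(D,(198.5,161.5))):print(ray(c,u,.096).round(4))
rel([.495,.255,.22],.174)
E
```

```text
[0.5642 0.2692 0.096 ]
[0.4351 0.2341 0.096 ]
[0.5599 0.2613 0.096 ]
[0.4229 0.2411 0.096 ]
rel [ 0.255  -0.08    0.0162] [ 0.0000e+00 -1.0000e-04  1.3968e+00] deg 80.0
```

```bash
python3 -m jog '[0.02,-0.006,0,0,0,0.14,0, 0.05,-0.016,0,0,0,0.3,0, 0.085,-0.027,0,0,0,0.48,0, 0.12,-0.038,0,0,0,0.66,0, 0.155,-0.049,0,0,0,0.84,0, 0.19,-0.06,0.005,0,0,1.02,0, 0.22,-0.07,0.01,0,0,1.2,0, 0.245,-0.077,0.016,0,0,1.35,0, 0.255,-0.08,0.016,0,0,1.397,0, 0.255,-0.08,0.016,0,0,1.397,0, 0.255,-0.08,0.016,0,0,1.397,0]'
python3 - <<'E'
from h import *
c=camera("wrist");print(c["mtx"].round(1).tolist(),c["extrinsics"].round(3).tolist());cv2.imwrite("pics/w1.png",c["frame"][:,:,::-1])
E
```

```text
time_s: 2.98
eef_pos: [0.4953, 0.2546, 0.2203]
eef_rot: [0.0, 0.996, 0.087, 0.0]
wrist_force: [-0.1, 0.1, -0.4]
opening: 1.002
grasp_force: 0.0
[[297.3, 0.0, 255.7], [0.0, 297.3, 196.2], [0.0, 0.0, 1.0]] [[0.173, 0.947, 0.272, 0.564], [-0.985, 0.166, 0.049, 0.268], [0.001, -0.277, 0.961, 0.358], [0.0, 0.0, 0.0, 1.0]]
```

View pics/w1.png

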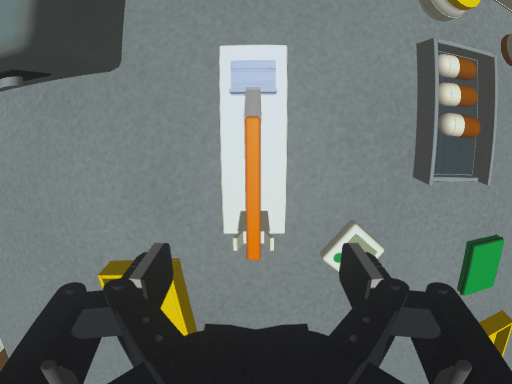

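The wrist view shows the scoop handle running vertically at column 253, from row 116 at the front to row 258 at the rear. The stand plate is at columns 220–286, rows 46–234, and the tray with its capsules is at the right.

Run:
```python
from h import *
c=camera("wrist")
h=cv2.cvtColor(c["frame"],cv2.COLOR_RGB2HSV);m=((h[...,0]<16)&(h[...,1]>180)&(h[...,2]>120)).astype(np.uint8)
m[:100]=0;m[270:]=0;m[:,:230]=0;m[:,280:]=0
for r in(120,150,180,210,235,250):
    x=np.where(m[r])[0];print(r,x.min(),x.max(),fray(c,((x.min()+x.max())/2,r),.096).round(4))
ys=np.where(m.any(1))[0];print(ys.min(),ys.max())
f=fray(c,(253,ys.min()-.5),.096);print("front top",f.round(4))
for u in((220,46),(286,46),(285,233),(224,234)):print(fray(c,u,.006).round(4))
for u in((240,89),(252.5,45+14),(231,92),(276,92)):print("pan",u,fray(c,u,.03).round(4))
# tray
print("tray top corners",[fray(c,u,z).round(4).tolist() for u,z in (((419,39),.044),((495,55),.044),((416,183),.044),((491,185),.044),((437,176),.022))])
print("caps",[fray(c,u,.028).round(4).tolist() for u in((457,67),(458,95),(460,125))])
```

```text
120 246 259 [0.5571 0.2696 0.096 ]
150 246 259 [0.5309 0.265  0.096 ]
180 246 259 [0.504  0.2604 0.096 ]
210 247 259 [0.4758 0.2551 0.096 ]
235 247 259 [0.4508 0.2508 0.096 ]
250 247 259 [0.435  0.2481 0.096 ]
117 259
front top [0.5602 0.2697 0.096 ]
[0.6368 0.323  0.006 ]
[0.6499 0.2469 0.006 ]
[0.4218 0.2046 0.006 ]
[0.4068 0.2819 0.006 ]
pan (240, 89) [0.587  0.2892 0.03  ]
pan (252.5, 59) [0.6224 0.2816 0.03  ]
pan (231, 92) [0.5822 0.2983 0.03  ]
pan (276, 92) [0.5905 0.2501 0.03  ]
tray top corners [[0.6938, 0.0986, 0.044], [0.7222, -0.0278, 0.044], [0.5242, 0.0648, 0.044], [0.5469, -0.0671, 0.044], [0.5371, 0.0198, 0.022]]
caps [[0.685, 0.0262, 0.028], [0.6488, 0.0179, 0.028], [0.6114, 0.0053, 0.028]]
```

```bash
python3 -m jog '[0,-0.003,0.03,0,0,0,0, 0,-0.003,0.075,0,0,0,0, 0,-0.003,0.115,0,0,0,0, 0,-0.003,0.13,0,0,0,0, 0,-0.003,0.13,0,0,0,0.4, 0,-0.003,0.13,0,0,0,0.8, 0,-0.003,0.13,0,0,0,1, 0,-0.003,0.13,0,0,0,1, 0,-0.003,0.13,0,0,0,1, 0,-0.003,0.13,0,0,0,1, 0,-0.003,0.13,0,0,0,1]'
```

```text
time_s: 4.45
eef_pos: [0.4953, 0.2581, 0.0915]
eef_rot: [-0.0, 0.996, 0.087, 0.001]
wrist_force: [-1.9, -1.4, 7.0]
opening: 0.142
grasp_force: 60.6
```

```bash
python3 -m jog '[0,0,-0.01,0,0,0,1, 0,0,-0.03,0,0,0,1, 0,0,-0.06,0,0,0,1, 0,0,-0.09,0,0,0,1, -0.01,0.01,-0.115,0,0,0,1, -0.02,0.04,-0.13,0,0,0,1, -0.035,0.085,-0.13,0,0,0,1, -0.05,0.13,-0.13,0,0,0,1, -0.065,0.175,-0.13,0,0,-0.01,1, -0.077,0.22,-0.12,0,0,-0.0115,1, -0.087,0.255,-0.105,0,0,-0.0115,1, -0.087,0.27,-0.09,0,0,-0.0115,1, -0.087,0.273,-0.075,0,0,-0.0115,1, -0.087,0.273,-0.075,0,0,-0.0115,1, -0.087,0.273,-0.075,0,0,-0.0115,1]'
python3 - <<'E'
from h import *
c=camera("wrist");cv2.imwrite("pics/w2.png",cv2.resize(c["frame"][:,:,::-1],(768,576),interpolation=cv2.INTER_CUBIC))
np.save("w2e.npy",c["extrinsics"])
E
```

```text
time_s: 6.32
eef_pos: [0.4562, -0.025, 0.1653]
eef_rot: [-0.0, 0.996, 0.093, 0.0]
wrist_force: [-0.7, 0.3, -1.0]
opening: 0.147
grasp_force: 59.6
```

View pics/w2.png

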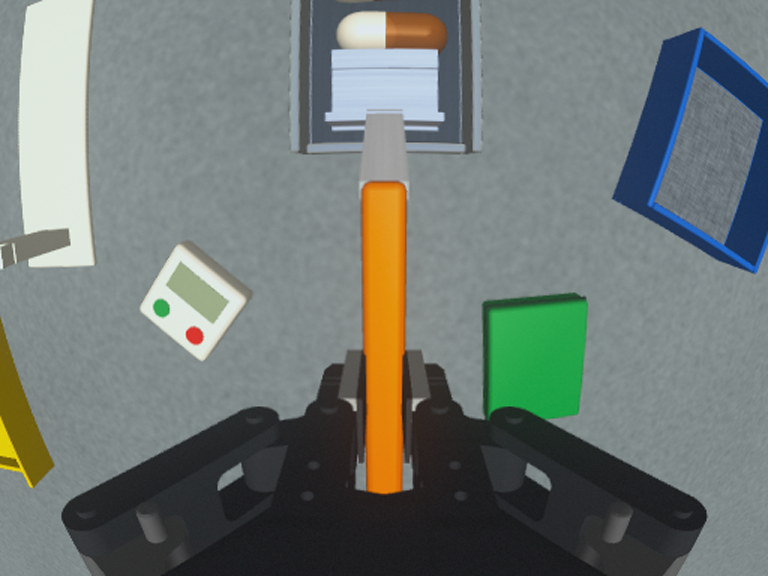

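The wrist view shows the scoop level in the grip and centred between the tray walls (columns 290 and 482 of 768). The low end wall is at rows 143–153, and the nearest capsule is at rows 11–52, just ahead of the lip at row 50.

Run:
```python
from h import *
c=camera("wrist");o=get_obs();M=R.from_euler("z",.1855)
T=np.array([.629,.0058,0])
def t(p): return M.inv().apply(np.array(p)-T).round(4)
g=o["eef_pos"]+np.array([0,0,-.0075]);print("grip",t(g), rot(o["eef_rot"]).as_matrix()[:,0].round(3))
for n,u,z in(("low outer L",(303,152),.022),("low outer R",(470,152),.022),("low inner",(386,143.5),.022),("wall L outer",(291,100),.044),("wall R outer",(481,100),.044),("wallL",(291,10),.044),("wallR",(477,10),.044),("cap near edge",(450,47),.03),("cap ends L",(336,30),.021),("cap R",(447,32),.021)):
    print(n,t(fray(c,np.array(u)/1.5,z)))
# predicted scoop points
ax=rot(o["eef_rot"]).as_matrix();
for n,v in(("lip front",(.1325,0,-.0745)),("wall top front",(.097,0,-.052)),("handle front top",(.067,0,.012))):
    p=g+M.apply(v);print(n,(fproj(c,p)*1.5).round(1),t(p))
for k in range(3): print("capsule rows at x",(-.03,-.025,-.02)[k],(fproj(c,T+M.apply([(-.03,-.025,-.02)[k],0,.021]))*1.5).round(1))
```

```text
grip [-0.1753  0.0013  0.1582] [0.983 0.186 0.001]
low outer L [-0.0936  0.0535  0.022 ]
low outer R [-0.0934 -0.0514  0.022 ]
low inner [-0.0892  0.0014  0.022 ]
wall L outer [-0.0632  0.0565  0.044 ]
wall R outer [-0.063  -0.0535  0.044 ]
wallL [-0.0061  0.0574  0.044 ]
wallR [-0.006  -0.0521  0.044 ]
cap near edge [-0.0273 -0.0376  0.03  ]
cap ends L [-0.0136  0.0329  0.021 ]
cap R [-0.0144 -0.0371  0.021 ]
lip front [387.   45.4] [-0.0428  0.0013  0.0837]
wall top front [387.5 108.2] [-0.0783  0.0013  0.1062]
handle front top [389.5 178.6] [-0.1083  0.0013  0.1702]
capsule rows at x -0.03 [388.3  52.9]
capsule rows at x -0.025 [388.3  45.6]
capsule rows at x -0.02 [388.3  38.3]
```

```bash
python3 -m jog '[0.005,0,0.015,0,0,0,1, 0.005,0,0.035,0,0,0,1, 0.005,0,0.052,0,0,0,1, 0.005,0,0.064,0,0,0,1, 0.005,0,0.07,0,0,0,1, 0.005,0,0.071,0,0,0,1, 0.005,0,0.071,0,0,0,1]'; python3 -m jog '[0,0,0.0015,0,0,0,1, 0,0,0.0015,0,0,0,1]'
```

```text
time_s: 7.3
eef_pos: [0.4614, -0.0252, 0.0946]
eef_rot: [0.0, 0.996, 0.093, 0.0]
wrist_force: [-0.4, 0.1, -1.8]
opening: 0.139
grasp_force: 59.6
time_s: 7.55
eef_pos: [0.4611, -0.0251, 0.0929]
eef_rot: [0.0, 0.996, 0.092, 0.0]
wrist_force: [0.2, 0.2, -1.2]
opening: 0.138
grasp_force: 59.6
```

```bash
python3 -m jog '[0,0,0.0015,0,0,0,1, 0,0,0.0015,0,0,0,1]';python3 -m jog '[0,0,0.0012,0,0,0,1, 0,0,0.0012,0,0,0,1]'
```

```text
time_s: 7.8
eef_pos: [0.4611, -0.0252, 0.0913]
eef_rot: [0.0, 0.996, 0.092, 0.0]
wrist_force: [-0.3, -0.6, 0.2]
opening: 0.141
grasp_force: 59.8
time_s: 8.05
eef_pos: [0.461, -0.0252, 0.0902]
eef_rot: [0.0, 0.996, 0.093, 0.0]
wrist_force: [-2.5, -0.3, 4.0]
opening: 0.141
grasp_force: 60.3
```

```bash
python3 -m jog '[0.004,0,0,0,0,0,1, 0.01,0,0,0,0,0,1, 0.017,0,0,0,0,0,1, 0.024,0,0,0,0,0,1, 0.031,0,0,0,0,0,1, 0.038,0,0,0,0,0,1, 0.044,0,0,0,0,0,1, 0.049,0,0,0,0,0,1, 0.052,0,0,0,0,0,1, 0.054,0,0,0,0,0,1, 0.054,0,0,0,0,0,1]'
python3 - <<'E'
from h import *
c=camera("wrist");cv2.imwrite("pics/w3.png",c["frame"][:270,100:420,::-1])
E
```

```text
time_s: 9.43
eef_pos: [0.5142, -0.015, 0.0902]
eef_rot: [-0.0, 0.996, 0.093, -0.0]
wrist_force: [-3.6, -1.1, 5.0]
opening: 0.144
grasp_force: 60.5
```

View pics/w3.png

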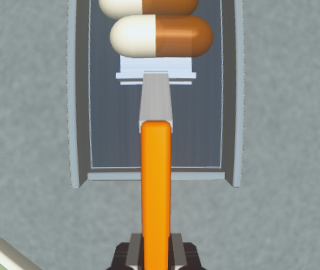

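The nearest capsule (crop row 35) is at the lip and against the next one. The scoop is straight, so I keep pushing.

```bash
python3 -m jog '[0.002,0,0,0,0,0,1, 0.005,0,0,0,0,0,1, 0.008,0,0,0,0,0,1, 0.008,0,0,0,0,0,1]'; python3 -m jog '[0.002,0,0,0,0,0,1, 0.004,0,0,0,0,0,1, 0.004,0,0,0,0,0,1]'
python3 - <<'E'
from h import *
c=camera("wrist");cv2.imwrite("pics/w4.png",c["frame"][:270,100:420,::-1])
E
```

```text
time_s: 9.98
eef_pos: [0.5221, -0.0135, 0.0902]
eef_rot: [-0.0, 0.996, 0.093, -0.0]
wrist_force: [-3.3, -0.5, 6.2]
opening: 0.141
grasp_force: 60.4
time_s: 10.35
eef_pos: [0.5251, -0.0129, 0.0903]
eef_rot: [-0.0, 0.996, 0.093, -0.001]
wrist_force: [-7.6, -1.7, 10.1]
opening: 0.144
grasp_force: 61.0
```

View pics/w4.png

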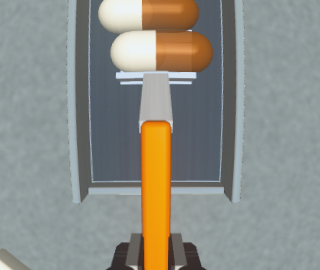

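```bash
python3 -m jog '[0.002,0,0,0,0,0,1, 0.002,0,0,0,0,0,1]'; python3 -m jog '[0,0,-0.003,0,0,0,1, 0,0,-0.008,0,0,0,1, 0,0,-0.016,0,0,0,1, 0,0,-0.026,0,0,0,1, 0,0,-0.038,0,0,0,1, 0,0,-0.05,0,0,0,1, 0,0,-0.062,0,0,0,1, 0,0,-0.072,0,0,0,1, 0,0,-0.078,0,0,0,1, 0,0,-0.08,0,0,0,1, 0,0,-0.08,0,0,0,1]'
python3 - <<'E'
from h import *
c=camera("wrist");cv2.imwrite("pics/w5.png",c["frame"][:270,100:420,::-1])
E
```

```text
time_s: 10.65
eef_pos: [0.5255, -0.0128, 0.0903]
eef_rot: [-0.0, 0.996, 0.093, -0.003]
wrist_force: [-15.0, -3.7, 16.4]
opening: 0.138
grasp_force: 61.8
time_s: 12.02
eef_pos: [0.5276, -0.0125, 0.1698]
eef_rot: [-0.0, 0.996, 0.092, -0.0]
wrist_force: [0.1, -0.3, -2.4]
opening: 0.135
grasp_force: 59.5
```

View pics/w5.png

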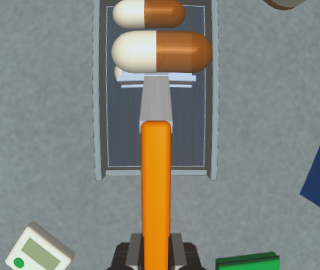

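Capsule one is in the pocket. It shows large at crop row 52, with one capsule at row 12 in the tray and part of another at (118,72). I move it gently to the carrier.

```bash
python3 -m jog '[-0.002,0.004,0,0,0,0.007,1, -0.005,0.011,0,0,0,0.019,1, -0.011,0.023,0,0,0,0.038,1, -0.018,0.038,0,0,0,0.063,1, -0.027,0.056,0,0,0,0.095,1, -0.038,0.079,0,0,0,0.133,1, -0.049,0.1015,0,0,0,0.172,1, -0.06,0.124,0,0,0,0.21,1, -0.071,0.147,0,0,0,0.248,1, -0.08,0.165,0,0,0,0.28,1, -0.087,0.18,0,0,0,0.305,1, -0.092,0.192,0,0,0,0.324,1, -0.096,0.199,0,0,0,0.336,1, -0.098,0.203,0,0,0,0.343,1, -0.098,0.203,0,0,0,0.343,1]'
python3 - <<'E'
from h import *
c=camera("wrist");o=get_obs();cv2.imwrite("pics/w6.png",c["frame"][:270,100:420,::-1])
M=R.from_euler("z",-.157);C=np.array([.605,-.2515,0])
m=rot(o["eef_rot"]).as_matrix();g=o["eef_pos"]
print("lip in carrier",M.inv().apply(g+m[:,0]*.1325-C).round(4))
# carrier rim corners predicted, in crop pixels
for a,b in((-.07,-.063),(-.07,.063),(.07,.063),(.07,-.063)):print(a,b,(fproj(c,C+M.apply([a,b,.05]))-[100,0]).round(1))
E
```

```text
time_s: 13.95
eef_pos: [0.4689, -0.23, 0.17]
eef_rot: [-0.0, 0.997, -0.079, -0.0]
wrist_force: [-0.1, -0.6, -0.9]
opening: 0.141
grasp_force: 59.5
lip in carrier [-5.300e-03  1.000e-04  1.699e-01]
-0.07 -0.063 [229.  116.1]
-0.07 0.063 [ 84.7 116.2]
0.07 0.063 [ 86.9 -30. ]
0.07 -0.063 [226.3 -29.9]
```

View pics/w6.png

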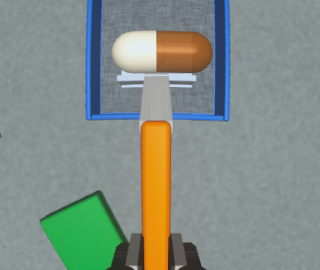

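The carrier rim (near edge row 119, columns 86–229) is where predicted, with the capsule centred above it. I lower it and tip about the lip.

```bash
python3 -m jog '[0.001,0,0.005,0,0,0,1, 0.002,0,0.014,0,0,0,1, 0.003,0,0.026,0,0,0,1, 0.003,0,0.038,0,0,0,1, 0.003,0,0.048,0,0,0,1, 0.003,0,0.054,0,0,0,1, 0.003,0,0.056,0,0,0,1, 0.003,0,0.056,0,0,0,1]'; python3 -m jog '[0.008,0,-0.011,0,-0.087,0,1, 0.0166,0,-0.0217,0,-0.175,0,1, 0.0265,0,-0.0315,0,-0.262,0,1, 0.0368,0,-0.0402,0,-0.349,0,1, 0.042,0,-0.0443,0,-0.393,0,1, 0.048,0,-0.048,0,-0.436,0,1, 0.0539,0,-0.0516,0,-0.48,0,1, 0.0599,0,-0.055,0,-0.524,0,1, 0.066,0,-0.058,0,-0.567,0,1, 0.072,0,-0.061,0,-0.611,0,1, 0.0851,0,-0.0655,0,-0.698,0,1, 0.0851,0,-0.0655,0,-0.698,0,1]'
python3 - <<'E'
from h import *
c=camera("wrist");cv2.imwrite("pics/w7.png",c["frame"][:270,100:420,::-1]);print(get_obs()["eef_pos"])
E
```

```text
time_s: 15.0
eef_pos: [0.4719, -0.2307, 0.1141]
eef_rot: [0.0, 0.997, -0.079, 0.0]
wrist_force: [0.2, -0.9, -1.9]
opening: 0.142
grasp_force: 59.5
time_s: 16.5
eef_pos: [0.5567, -0.2439, 0.1776]
eef_rot: [-0.027, 0.937, -0.074, -0.341]
wrist_force: [-0.4, -0.6, -2.5]
opening: 0.141
grasp_force: 59.6
[ 0.55628495 -0.24388763  0.17827449]
```

View pics/w7.png

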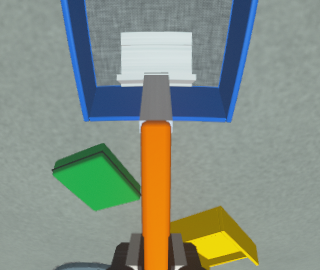

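The pan at crop (155,55) is empty and nothing lies on it, so the capsule has rolled into the carrier. My ten pictures are used up, so from here I go by numbers. Next I raise and level the scoop, then locate the capsules.

```bash
python3 -m jog '[-0.013,0,-0.015,0,0,0,1, -0.026,0,-0.031,0,0,0,1, -0.0386,0,-0.046,0,0.05,0,1, -0.052,0,-0.036,0,0.17,0,1, -0.068,0,-0.022,0,0.33,0,1, -0.084,0,-0.008,0,0.5,0,1, -0.098,0,0.004,0,0.65,0,1, -0.104,0,0.009,0,0.698,0,1, -0.104,0,0.009,0,0.698,0,1]'
cat >> h.py <<'E'
def blobs(c,box,z,f=ray,amin=15):
    h=cv2.cvtColor(c["frame"],cv2.COLOR_RGB2HSV);out=[]
    for nm,m in(("amber",(h[...,0]<18)&(h[...,1]>120)&(h[...,2]>60)),("white",(h[...,1]<70)&(h[...,2]>185))):
        N,l,st,ce=cv2.connectedComponentsWithStats(m.astype(np.uint8))
        for i in range(1,N):
            if st[i,4]<amin: continue
            p=f(c,ce[i],z)
            if box[0]<p[0]<box[1] and box[2]<p[1]<box[3]: out.append((nm,p.round(4),int(st[i,4]),ce[i].round(1),st[i,:4].tolist()))
    return out
E
python3 - <<'E'
from h import *
c=camera("scene");d=camera("side")
for k in(c,d):
    print("tray",*blobs(k,(.52,.74,-.09,.1),.025),sep="\n ")
    print("carrier",*blobs(k,(.52,.69,-.34,-.17),.024),sep="\n ")
    for q in spot_in(k,"capsule0")[:5]:print(np.round(q["xyz"],3),round(q["confidence"],2))
E
```

```text
time_s: 17.68
eef_pos: [0.4705, -0.2307, 0.2424]
eef_rot: [0.001, 0.997, -0.079, 0.002]
wrist_force: [0.7, -0.7, -1.5]
opening: 0.14
grasp_force: 59.6
tray
 ('amber', array([ 0.6405, -0.0025,  0.025 ]), 171, array([258.1, 241.7]), [250, 234, 17, 15])
 ('amber', array([0.6912, 0.0106, 0.025 ]), 99, array([270.7, 256.1]), [264, 251, 16, 12])
 ('white', array([0.6314, 0.03  , 0.025 ]), 84, array([269. , 235.5]), [263, 231, 12, 11])
 ('white', array([0.6859, 0.0438, 0.025 ]), 64, array([282.7, 250.6]), [277, 247, 12, 9])
carrier
 ('amber', array([ 0.6379, -0.2802,  0.024 ]), 56, array([143.3, 273.7]), [136, 271, 15, 6])
 ('white', array([ 0.6445, -0.2501,  0.024 ]), 59, array([157.1, 272.2]), [151, 270, 14, 6])
 ('white', array([ 0.6873, -0.1909,  0.024 ]), 151, array([186.7, 279.9]), [180, 274, 15, 13])
[0.698 0.023 0.035] 0.64
[0.645 0.006 0.033] 0.61
[ 0.79  -0.194  0.092] 0.3
tray
 ('amber', array([0.6945, 0.0127, 0.025 ]), 85, array([301.4, 177.7]), [296, 173, 12, 10])
 ('amber', array([ 0.636, -0.001,  0.025]), 88, array([292.6, 186.8]), [287, 182, 12, 10])
 ('white', array([0.6931, 0.0479, 0.025 ]), 33, array([293.9, 173. ]), [291, 171, 8, 6])
 ('white', array([0.6351, 0.035 , 0.025 ]), 38, array([284.9, 181.6]), [282, 179, 8, 7])
carrier
 ('amber', array([ 0.6458, -0.2772,  0.024 ]), 103, array([360.3, 231.9]), [354, 226, 13, 13])
 ('white', array([ 0.6563, -0.2436,  0.024 ]), 48, array([353.5, 224. ]), [350, 221, 9, 8])
[0.628 0.004 0.03 ] 0.72
[ 0.643 -0.266  0.033] 0.62
```

One capsule rests in the carrier near its far wall and two are in the tray, the nearer at tray x≈+9 mm. I return for the second.

```bash
python3 -m jog '[-0.002,-0.01,0,0,0,-0.02,1, -0.005,-0.035,0,0,0,-0.06,1, -0.01,-0.07,0,0,0,-0.12,1, -0.016,-0.11,0,0,0,-0.18,1, -0.022,-0.15,0,0,0,-0.25,1, -0.027,-0.185,0.02,0,0,-0.31,1, -0.03,-0.2,0.05,0,0,-0.335,1, -0.03,-0.2056,0.075,0,0,-0.3425,1, -0.03,-0.2056,0.082,0,0,-0.3425,1, -0.03,-0.2056,0.082,0,0,-0.3425,1]'
python3 - <<'E'
from h import *
c=camera("wrist");M=R.from_euler("z",.1855);T=np.array([.629,.0058,0]);o=get_obs()
for b in blobs(c,(.52,.74,-.09,.1),.03,fray,60):print(b,M.inv().apply(b[1]-T).round(4))
rel([.473,-.023,.16],.1855);g=o["eef_pos"];print("scoop pred rows lip",fproj(c,g+M.apply([.1325,0,-.081])))
E
```

```text
time_s: 19.12
eef_pos: [0.4742, -0.0226, 0.1574]
eef_rot: [-0.0, 0.996, 0.093, -0.0]
wrist_force: [-0.3, 0.7, -1.9]
opening: 0.141
grasp_force: 59.6
('amber', array([ 6.356e-01, -3.000e-04,  3.000e-02]), 1026, array([266. ,  12.5]), [246, 0, 43, 27]) [ 0.0054 -0.0072  0.03  ]
('white', array([0.6312, 0.0304, 0.03  ]), 678, array([231.2,  11.5]), [215, 0, 31, 24]) [0.0067 0.0238 0.03  ]
('white', array([0.593 , 0.0008, 0.03  ]), 3215, array([256. ,  55.8]), [217, 33, 79, 48]) [-0.0363  0.0017  0.03  ]
rel [-0.0016 -0.0003 -0.0019] [ 0.0003 -0.0005 -0.0007] deg 0.1
scoop pred rows lip [258.22790607  28.95746646]
```

```bash
python3 -m jog '[0,-0.003,0.015,0,0,0,1, 0,-0.003,0.035,0,0,0,1, 0,-0.003,0.052,0,0,0,1, 0,-0.003,0.062,0,0,0,1, 0,-0.003,0.065,0,0,0,1, 0,-0.003,0.066,0,0,0,1, 0,-0.003,0.066,0,0,0,1]'; python3 -m jog '[0,0,0.0012,0,0,0,1, 0,0,0.0012,0,0,0,1]'
```

```text
time_s: 20.05
eef_pos: [0.4741, -0.0199, 0.092]
eef_rot: [0.0, 0.996, 0.092, 0.001]
wrist_force: [0.4, -0.1, -1.4]
opening: 0.142
grasp_force: 59.7
time_s: 20.3
eef_pos: [0.4739, -0.02, 0.0907]
eef_rot: [0.0, 0.996, 0.092, 0.0]
wrist_force: [-2.2, 0.1, 2.7]
opening: 0.139
grasp_force: 60.1
```

```bash
python3 -m jog '[0.004,0,0.0004,0,0,0,1, 0.01,0,0.0004,0,0,0,1, 0.017,0,0.0004,0,0,0,1, 0.024,0,0.0004,0,0,0,1, 0.031,0,0.0004,0,0,0,1, 0.038,0,0.0004,0,0,0,1, 0.045,0,0.0004,0,0,0,1, 0.052,0,0.0004,0,0,0,1, 0.058,0,0.0004,0,0,0,1, 0.063,0,0.0004,0,0,0,1, 0.067,0,0.0004,0,0,0,1, 0.067,0,0.0004,0,0,0,1]'; python3 -m jog '[0.003,0,0,0,0,0,1, 0.006,0,0,0,0,0,1, 0.009,0,0,0,0,0,1, 0.01,0,0,0,0,0,1, 0.01,0,0,0,0,0,1]';python3 -m jog '[0.001,0,0,0,0,0,1, 0.003,0,0,0,0,0,1, 0.003,0,0,0,0,0,1]'
python3 - <<'E'
from h import *
c=camera("wrist");M=R.from_euler("z",.1855);o=get_obs();g=o["eef_pos"]
for b in blobs(c,(.52,.74,-.09,.1),.03,fray,60):print(b)
print("pocket px",fproj(c,g+M.apply([.1115,0,-.0677])))
E
```

```text
time_s: 21.8
eef_pos: [0.5401, -0.0074, 0.0902]
eef_rot: [0.0, 0.996, 0.092, 0.0]
wrist_force: [-3.1, -0.4, 4.1]
opening: 0.139
grasp_force: 60.3
time_s: 22.42
eef_pos: [0.5495, -0.0056, 0.0901]
eef_rot: [0.0, 0.996, 0.092, -0.0]
wrist_force: [-5.2, -1.1, 6.0]
opening: 0.142
grasp_force: 60.6
time_s: 22.8
eef_pos: [0.5524, -0.0051, 0.0902]
eef_rot: [0.0, 0.996, 0.092, -0.0]
wrist_force: [-3.9, -1.1, 5.5]
opening: 0.139
grasp_force: 60.6
('amber', array([0.6751, 0.0083, 0.03  ]), 3680, array([272.2,  34.9]), [244, 0, 60, 72])
('amber', array([ 0.5387, -0.006 ,  0.03  ]), 1835, array([255.6, 231.4]), [241, 121, 30, 209])
('white', array([0.6086, 0.0613, 0.03  ]), 1275, array([176.3, 118.3]), [171, 0, 15, 242])
('white', array([0.6855, 0.0436, 0.03  ]), 1091, array([222.6,  12.6]), [200, 0, 44, 28])
('white', array([ 0.63  , -0.0485,  0.03  ]), 1194, array([342. , 117.2]), [334, 0, 14, 241])
('white', array([0.6594, 0.0359, 0.03  ]), 1578, array([226.4,  49.8]), [202, 30, 45, 40])
('white', array([0.636 , 0.0111, 0.03  ]), 1238, array([257.1,  89.9]), [216, 71, 80, 56])
('white', array([ 0.644 , -0.0024,  0.03  ]), 69, array([279.7,  82. ]), [268, 81, 24, 3])
('white', array([0.5366, 0.0217, 0.03  ]), 187, array([217.3, 227.4]), [195, 225, 46, 5])
('white', array([ 0.5473, -0.034 ,  0.03  ]), 243, array([295.9, 226.9]), [271, 225, 53, 5])
pocket px [257.72436798  53.3372474 ]
```

```bash
python3 -m jog '[0.002,0,0,0,0,0,1, 0.003,0,0,0,0,0,1, 0.003,0,0,0,0,0,1]'; python3 -m jog '[0.0015,0,0,0,0,0,1, 0.0015,0,0,0,0,0,1]'
```

```text
time_s: 23.22
eef_pos: [0.5539, -0.0048, 0.0903]
eef_rot: [0.0, 0.996, 0.092, -0.002]
wrist_force: [-11.7, -2.6, 12.5]
opening: 0.139
grasp_force: 61.5
time_s: 23.48
eef_pos: [0.5542, -0.0047, 0.0904]
eef_rot: [0.0, 0.996, 0.093, -0.003]
wrist_force: [-15.8, -2.9, 17.3]
opening: 0.138
grasp_force: 62.1
```

Force matches the first scoop at 15–16 N, so I lift.

```bash
python3 -m jog '[0,0,-0.003,0,0,0,1, 0,0,-0.008,0,0,0,1, 0,0,-0.016,0,0,0,1, 0,0,-0.026,0,0,0,1, 0,0,-0.038,0,0,0,1, 0,0,-0.05,0,0,0,1, 0,0,-0.062,0,0,0,1, 0,0,-0.072,0,0,0,1, 0,0,-0.078,0,0,0,1, 0,0,-0.08,0,0,0,1, 0,0,-0.08,0,0,0,1]'
python3 - <<'E'
from h import *
c=camera("wrist");o=get_obs();g=o["eef_pos"]
for b in blobs(c,(.52,.76,-.09,.1),.1,fray,200):print(b)
print("pocket px",fproj(c,g+rot(o["eef_rot"]).apply([.1115,0,.0677])))
C=np.array([.605,-.2515,0]);M=R.from_euler("z",-.157);t=C+M.apply([-.1355,0,0]);t[2]=.17;rel(t,-.157)
E
```

```text
time_s: 24.85
eef_pos: [0.5565, -0.0043, 0.1697]
eef_rot: [-0.0, 0.996, 0.092, -0.0]
wrist_force: [-0.2, -0.1, -2.5]
opening: 0.141
grasp_force: 59.4
('amber', array([0.6688, 0.0074, 0.1   ]), 2349, array([271.2,  52.6]), [247, 27, 55, 50])
('amber', array([ 0.525 , -0.0082,  0.1   ]), 3081, array([255.2, 248.1]), [241, 122, 30, 208])
('white', array([0.6645, 0.0365, 0.1   ]), 1605, array([228.3,  51.3]), [205, 27, 42, 47])
('white', array([0.6467, 0.014 , 0.1   ]), 440, array([255.9,  81.1]), [217, 76, 78, 10])
pocket px [257.69042106  53.69774455]
rel [-0.1253  0.2066 -0.0006] [-2.000e-04  7.000e-04  3.417e-01] deg 19.6
```

The second capsule is in the pocket (rows 27–74). I carry it over, this time 12 mm farther back in the carrier because the first lies by the far wall.

```bash
python3 -m jog '[-0.003,0.004,0,0,0,0.007,1, -0.008,0.011,0,0,0,0.019,1, -0.015,0.022,0,0,0,0.038,1, -0.025,0.037,0,0,0,0.063,1, -0.038,0.056,0,0,0,0.095,1, -0.053,0.079,0,0,0,0.133,1, -0.068,0.101,0,0,0,0.172,1, -0.083,0.124,0,0,0,0.21,1, -0.0985,0.146,0,0,0,0.248,1, -0.111,0.165,0,0,0,0.28,1, -0.121,0.18,0,0,0,0.305,1, -0.129,0.191,0,0,0,0.324,1, -0.134,0.199,0,0,0,0.336,1, -0.1365,0.2025,0,0,0,0.343,1, -0.1365,0.2025,0,0,0,0.343,1]'
python3 - <<'E'
from h import *
c=camera("wrist");o=get_obs()
M=R.from_euler("z",-.157);C=np.array([.605,-.2515,0]);m=rot(o["eef_rot"]).as_matrix()
print("lip in carrier",M.inv().apply(o["eef_pos"]+m[:,0]*.1325-C).round(4))
for b in blobs(c,(.52,.76,-.35,-.15),.1,fray,150):print(b)
E
```

```text
time_s: 26.78
eef_pos: [0.4597, -0.2283, 0.1698]
eef_rot: [-0.0, 0.997, -0.079, -0.0]
wrist_force: [0.4, -0.3, -1.7]
opening: 0.142
grasp_force: 59.3
lip in carrier [-0.0146  0.0003  0.1698]
('amber', array([ 0.606, -0.265,  0.1  ]), 231, array([276.2,   2.7]), [258, 0, 38, 8])
('amber', array([ 0.5664, -0.2557,  0.1   ]), 1969, array([272.4,  55.9]), [247, 37, 56, 39])
('white', array([ 0.572 , -0.2253,  0.1   ]), 1384, array([227.4,  55.2]), [205, 37, 42, 37])
('white', array([ 0.5504, -0.2415,  0.1   ]), 455, array([255.7,  81.1]), [217, 76, 78, 10])
```

```bash
python3 -m jog '[0,0,0.005,0,0,0,1, 0,0,0.014,0,0,0,1, 0,0,0.026,0,0,0,1, 0,0,0.038,0,0,0,1, 0,0,0.048,0,0,0,1, 0,0,0.054,0,0,0,1, 0,0,0.056,0,0,0,1, 0,0,0.056,0,0,0,1]'; python3 -m jog '[0.008,0,-0.011,0,-0.087,0,1, 0.0166,0,-0.0217,0,-0.175,0,1, 0.0265,0,-0.0315,0,-0.262,0,1, 0.0368,0,-0.0402,0,-0.349,0,1, 0.042,0,-0.0443,0,-0.393,0,1, 0.048,0,-0.048,0,-0.436,0,1, 0.0539,0,-0.0516,0,-0.48,0,1, 0.0599,0,-0.055,0,-0.524,0,1, 0.066,0,-0.058,0,-0.567,0,1, 0.072,0,-0.061,0,-0.611,0,1, 0.0851,0,-0.0655,0,-0.698,0,1, 0.0851,0,-0.0655,0,-0.698,0,1]'
python3 - <<'E'
from h import *
c=camera("wrist");o=get_obs();print(rot(o["eef_rot"]).as_matrix().round(2).tolist())
for b in blobs(c,(.5,.76,-.35,-.15),.03,fray,100):print(b)
print("pocket",fproj(c,o["eef_pos"]+rot(o["eef_rot"]).apply([.1115,0,.0677])))
E
```

```text
time_s: 27.82
eef_pos: [0.4598, -0.2285, 0.1139]
eef_rot: [0.0, 0.997, -0.079, 0.0]
wrist_force: [-0.5, -0.8, -2.5]
opening: 0.14
grasp_force: 59.3
time_s: 29.32
eef_pos: [0.5446, -0.2418, 0.1776]
eef_rot: [-0.027, 0.937, -0.074, -0.341]
wrist_force: [0.6, -1.0, -1.2]
opening: 0.145
grasp_force: 59.5
[[0.76, -0.16, -0.63], [-0.12, -0.99, 0.1], [-0.64, -0.0, -0.77]]
('amber', array([ 0.6115, -0.2636,  0.03  ]), 490, array([273.6,   4.5]), [250, 0, 52, 11])
('white', array([ 0.6164, -0.2343,  0.03  ]), 370, array([230.6,   4.4]), [209, 0, 40, 11])
('white', array([ 0.5665, -0.2436,  0.03  ]), 3148, array([255.4,  60.4]), [217, 38, 78, 47])
pocket [257.83100801  53.56939247]
```

```bash
python3 -m jog '[-0.013,0,-0.015,0,0,0,1, -0.026,0,-0.031,0,0,0,1, -0.0386,0,-0.046,0,0.05,0,1, -0.052,0,-0.036,0,0.17,0,1, -0.068,0,-0.022,0,0.33,0,1, -0.084,0,-0.008,0,0.5,0,1, -0.098,0,0.004,0,0.65,0,1, -0.104,0,0.009,0,0.698,0,1, -0.104,0,0.009,0,0.698,0,1]'
python3 - <<'E'
from h import *
c=camera("scene");d=camera("side")
for k in(c,d):
    print("tray",*blobs(k,(.52,.74,-.09,.1),.025),sep="\n ")
    print("carrier",*blobs(k,(.52,.69,-.34,-.17),.024),sep="\n ")
rel([.495,.258,.2424],.174)
E
```

```text
time_s: 30.5
eef_pos: [0.4583, -0.2285, 0.2421]
eef_rot: [0.001, 0.997, -0.08, 0.002]
wrist_force: [-0.0, -0.3, -0.8]
opening: 0.139
grasp_force: 59.4
tray
 ('amber', array([0.6908, 0.0107, 0.025 ]), 102, array([270.7, 256. ]), [264, 251, 16, 12])
 ('white', array([0.6854, 0.0431, 0.025 ]), 66, array([282.3, 250.5]), [276, 247, 13, 9])
carrier
 ('amber', array([ 0.6244, -0.2729,  0.024 ]), 199, array([145.7, 268.1]), [136, 261, 19, 16])
 ('white', array([ 0.6307, -0.2423,  0.024 ]), 186, array([159.5, 266.5]), [151, 259, 17, 17])
 ('white', array([ 0.6874, -0.1909,  0.024 ]), 150, array([186.7, 279.9]), [180, 274, 15, 13])
tray
 ('amber', array([0.6928, 0.0127, 0.025 ]), 78, array([301.1, 177.9]), [296, 173, 11, 10])
 ('white', array([0.6922, 0.0478, 0.025 ]), 33, array([293.8, 173.1]), [291, 171, 7, 6])
carrier
 ('amber', array([ 0.6318, -0.2714,  0.024 ]), 207, array([355.9, 233. ]), [345, 226, 22, 15])
 ('white', array([ 0.6418, -0.2378,  0.024 ]), 102, array([349. , 225.1]), [341, 221, 18, 10])
rel [-0.0419 -0.4863 -0.0021] [ 0.0021 -0.0017 -0.3325] deg 19.0
```

Two capsules are in the carrier and one is in the tray. I take the scoop home.

```bash
python3 -m jog '[-0.001,-0.01,0,0,0,-0.01,1, -0.003,-0.035,0,0,0,-0.025,1, -0.006,-0.075,0,0,0,-0.05,1, -0.01,-0.12,0,0,0,-0.085,1, -0.014,-0.165,0,0,0,-0.115,1, -0.018,-0.21,0,0,0,-0.145,1, -0.022,-0.255,0,0,0,-0.175,1, -0.026,-0.3,0,0,0,-0.205,1, -0.03,-0.345,0,0,0,-0.235,1, -0.034,-0.39,0,0,0,-0.267,1, -0.037,-0.43,0,0,0,-0.295,1, -0.04,-0.46,0,0,0,-0.315,1, -0.042,-0.479,0,0,0,-0.328,1, -0.042,-0.4863,0,0.002,-0.002,-0.3325,1, -0.042,-0.4863,0,0.002,-0.002,-0.3325,1, -0.042,-0.4863,0,0.002,-0.002,-0.3325,1]'
python3 - <<'E'
from h import *
rel([.4953,.2581,.15],.174)
c=camera("wrist");h=cv2.cvtColor(c["frame"],cv2.COLOR_RGB2HSV);m=(h[...,1]<40)&(h[...,2]>200)
for r in (20,130,160,190,210):x=np.where(m[r,150:360])[0]+150;print(r,x.min() if len(x) else None,x.max() if len(x) else None,[fray(c,(u,r),.006).round(4).tolist()[:2] for u in (x.min()-.5,x.max()+.5)] if len(x) else"")
E
```

```text
time_s: 32.6
eef_pos: [0.4946, 0.2576, 0.2392]
eef_rot: [-0.001, 0.996, 0.086, -0.001]
wrist_force: [-0.1, -0.0, -1.6]
opening: 0.137
grasp_force: 59.4
rel [ 0.001  -0.0002  0.0892] [-0.0019  0.0019 -0.0009] deg 0.2
20 None None 
130 225 287 [[0.5351, 0.3059], [0.5485, 0.2286]]
160 226 287 [[0.4977, 0.2987], [0.5111, 0.2215]]
190 227 286 [[0.459, 0.2916], [0.4723, 0.215]]
210 227 286 [[0.4319, 0.2877], [0.4455, 0.2095]]
```

```bash
python3 -m jog '[0.001,0,0.02,-0.002,0.002,0,1, 0.001,0,0.055,-0.002,0.002,0,1, 0.001,0,0.09,-0.002,0.002,0,1, 0.001,0,0.115,-0.002,0.002,0,1, 0.001,0,0.133,-0.002,0.002,0,1, 0.001,0,0.143,-0.002,0.002,0,1, 0.001,0,0.147,-0.002,0.002,0,1, 0.001,0,0.148,-0.002,0.002,0,1, 0.001,0,0.148,-0.002,0.002,0,1]'
```

```text
time_s: 33.78
eef_pos: [0.496, 0.2592, 0.0925]
eef_rot: [-0.0, 0.996, 0.087, 0.001]
wrist_force: [-2.7, -0.9, 3.5]
opening: 0.143
grasp_force: 60.1
```

```bash
python3 -m jog '[0,0,0,0,0,0,0.8, 0,0,0,0,0,0,0.5, 0,0,0,0,0,0,0.2, 0,0,0,0,0,0,0, 0,0,0,0,0,0,0, 0,0,0,0,0,0,0, 0,0,-0.02,0,0,0,0, 0,0,-0.06,0,0,0,0, 0,0,-0.105,0,0,0,0, 0,0,-0.13,0,0,0,0, 0,0,-0.13,0,0,0,0, 0,0,-0.13,0,0,0,0]'
python3 - <<'E'
from h import *
c=camera("wrist")
h=cv2.cvtColor(c["frame"],cv2.COLOR_RGB2HSV);m=((h[...,0]<16)&(h[...,1]>180)&(h[...,2]>120)).astype(np.uint8)
m[:100]=0;m[270:]=0;m[:,:230]=0;m[:,280:]=0
for r in(125,180,235):
    x=np.where(m[r])[0];print(r,x.min(),x.max(),fray(c,((x.min()+x.max())/2,r),.096).round(4))
ys=np.where(m.any(1))[0];print(ys.min(),ys.max(),fray(c,(253,ys.min()-.5),.096).round(4),fray(c,(253,ys.max()+.5),.096).round(4))
k=camera("scene")
print(*blobs(k,(.52,.74,-.09,.1),.025),*blobs(k,(.52,.67,-.34,-.17),.024),sep="\n")
E
```

```text
time_s: 35.28
eef_pos: [0.4944, 0.2587, 0.2201]
eef_rot: [-0.0, 0.996, 0.087, -0.001]
wrist_force: [0.2, 0.1, -0.7]
opening: 0.998
grasp_force: 0.0
125 249 262 [0.5522 0.2705 0.096 ]
180 249 262 [0.5034 0.262  0.096 ]
235 250 262 [0.4503 0.2522 0.096 ]
117 259 [0.5592 0.2739 0.096 ] [0.4235 0.2505 0.096 ]
('amber', array([0.6908, 0.0107, 0.025 ]), 102, array([270.7, 256. ]), [264, 251, 16, 12])
('white', array([0.6855, 0.0433, 0.025 ]), 67, array([282.4, 250.5]), [276, 247, 13, 9])
('amber', array([ 0.6244, -0.2728,  0.024 ]), 201, array([145.8, 268.1]), [136, 260, 19, 17])
('white', array([ 0.6305, -0.2423,  0.024 ]), 185, array([159.5, 266.4]), [151, 259, 17, 17])
```

The scoop is back within about 2 mm of where it lay, front and rear image rows are the same as before (117/259), and all capsules are at rest.

```bash
python3 -c "
from bench import hand_in;print(hand_in())"
```

```text
the job is handed in; nothing more can be done
None
```

The job is handed in: the last camera check showed two capsules at rest in the blue carrier, the third in the steel tray, and the scoop back on its stand within about 2 mm of where it first lay; `hand_in` returned no verdict.

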